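# Fold the pastry pan's cover flap shut and tuck it under the lip

## Task

Close the steel pastry pan: push its raised white cover flap down flat over the buns, then, keeping it down, push it by its ridge towards the lip until its free edge is fully tucked beneath the pan's retaining lip, and let go so that the lip holds it shut. Only push on the flap's outer face with the fingertips: do not reach under it, grip it or hook its underside, and leave everything else on the table where it is.

Things in the scene. Friction and masses are not known exactly. Their poses are not given: they have to be found in the camera images.
- pan: Open steel pan fixed to the table, 170 long (its x) x 150 wide (its y), walls 60 high, buns inside. Origin: centre of the underside; z up. The retaining lip is at its -x end, the flap is hinged at its +x end, so 'towards the lip' is the pan's -x. It stands at any yaw within 75 degrees of the lip facing the robot. The hinge cheeks reach 73, the top of the lip 84 above the table.
- lip (a point): Middle of the lower inner edge of the retaining lip, in the pan's frame at (-60, 0, 75) mm. The lip is a steel strip 90 wide (pan y) on the front wall, overhanging 25 inwards; its underside is 75 above the table, its nose bent up a little as a lead-in. 9 mm remain between its underside and the top of the flap lying flat. Axes as the pan's.
- hinge_home (a point): Middle of the hinge axis with the flap drawn fully back, in the pan's frame at (75, 0, 63.5) mm; the axis runs along the pan's y. Fixed to the pan.
- flap (a joint): Hinge angle of the cover flap, rad: 0 = flat on the pan (top face 66 mm above the table, a hard stop), 1.57 = upright. Starts at 0.95 to 1.35, leaning towards the lip. A spring (0.11 N m/rad, at rest near 1.25) lifts it again to about 0.8 if let go untucked; pushing it down at the press spot takes 1 to 3 N. Released when tucked it rises against the lip and rests at about 0.06 to 0.08.
- flap_slide (a joint): How far the flap's hinge has slid in its slots towards the lip, m: 0 = fully back (start), 0.018 = fully home (hard stop). Takes about 2.5 N to move and stays where it is left. At 0 the flat flap's edge is 5 mm short of the lip's edge; at 0.018 it is 13 mm beneath it. The flap can be folded flat past the lip only while the slide is nearly fully back (under about 4 mm).
- flap_press (a point): Press spot on the flap's outer (upper) face, on its mid-line 75 mm from the hinge axis; moves with the flap. Axes: x from the free edge to the hinge, y along the hinge, z out of the outer face. The white flap is 130 long, 144 wide, 5 thick (hinge axis at mid-thickness).
- ridge (a point): Top of the steep side of the push ridge on the flap's outer face, on the mid-line 86 mm from the hinge axis; moves with the flap. The ridge is 100 wide (along the hinge) and 6.5 high; the steep side faces the hinge and is pushed to slide the flap towards the lip, the other side slopes down to the free edge.
- flap_edge (a point): Middle of the flap's free edge, on its outer face, 130 mm from the hinge axis; moves with the flap.
- flap_under: The grey lining on the underside of the flap, 126 x 140 x 2 mm, moving with it; its origin is on the hinge axis. It must not be touched by the fingers.
- bun0: Bun lying near the pan's lip, 48 across, 38 tall; origin under its centre. Leave alone.
- bun1: Another such bun near the pan's lip. Leave alone.
- bun2: Another such bun beside the pan's -y side. Leave alone.
- nozzle: Steel piping nozzle standing beside the pan's +y side, a cone 36 across, 45 tall; origin under its centre. Leave alone.
- cup: Steel cup, 76 across, 80 tall, away from the pan. Leave alone.
- bowl: White bowl, 120 across, 55 tall, away from the pan. Leave alone.
- syrup: Amber bottle, 60 across, 170 tall, away from the pan. Leave alone.
- spatula: Spatula with a red handle lying at the robot's left side. Leave alone.

How it is judged:
By the outcome, as a careful person would: the job done as asked, in the order asked, and still so for the second after the job is handed in, with the robot touching nothing.
It also fails if it takes over 38 s, if anything falls off the work surface, if the arm or the gripper's body presses on something with over 40 N, if the wrist force passes 120 N, or if a joint passes its speed limit or range.

## Robot

A 6-joint arm with a two-finger parallel gripper is mounted at the origin on the work surface. World frame = base frame: x ahead of the robot, y to its left, z up, the work surface at z = 0. Lengths are in mm, angles in rad, forces in N, time in s.
With the tool pointing down it reaches from about 250 to 725 mm from the base axis. Payload 9.7 kg.
Tool frame: the origin (TCP) lies at the very end of the fingers, on their centre line; the grasp point (between the pads) lies 19 mm behind it (manip.hold_point_z is the distance from the TCP to the grasp point, in mm); x points along the fingers, y is the direction in which the jaws open and shut, and the axes are right-handed (so a half turn about x gives the same grasp; the last joint's range is limited). The gripper opens to 85 mm and grips with 20 to 120 N. Pads are 22 mm wide; open, the fingers measure 114 mm over their backs; the gripper's body (76 mm by 85 mm) begins 54 mm behind the grasp point. The pads swing forward as they close: fully open they stand 13 mm farther back than shut.
Start: joints at [1.278, 0.087, 0.176, 1.66, 0, 1.571], TCP at [158.746, 526.59, 231.284] pointing down, gripper open.
Joint ranges: [-3.13, 3.13], [-0.85, 1.81], [-1.15, 1.24], [-2.2, 2.28], [-1.44, 1.52], [-3.14, 3.14]. Speed limits (rad/s): [2.22, 2.22, 2.57, 3.14, 3.14, 3.14].

## Interface

Orientations are given as a 3x3 rotation matrix whose columns are the frame's x, y, z axes.
In Python, from station import get_obs, get_image, sign_off, masks_of, manip gives the robot as it stands. The module is installed in compiled form; this text tells all that it offers.
- The arm moves only by the tool arm_command, never from a script. Its argument "plan" is text: rows parted by semicolons, each of 5 numbers parted by spaces: the opening, from -1 (shut) to 1 (fully open), so that 0 is half open, then the shift along the world's x, y, z in units of 25 mm (1.0 is 25 mm), then the turn about the world's z in units of 0.1 rad (1.0 is 0.1 rad). In form: jaw dx dy dz spin; .... A call has 1 to 5 rows; each row shifts and turns the pose as measured when the row begins; what a row does not reach is not made up. A row lasts 1/8 s, in which the tool goes at most 62.5 mm and 10.7 degrees, less where a joint would pass 70% of its speed; a pose out of reach is approached as far as the arm can. A call with a number of a shift or a turn outside -1 to 1 is refused whole. A call with a gripper value outside its range is refused whole. The fingers move at their own pace and stop on an object; "newtons" is the grip in N (left out, the last holds). Time passes only in rows, so rows that do not move let the fingers close. It gives the time, the measured TCP pose, the force and the opening at its end, in the units of the state.
- get_obs(): the state, without advancing time (a new reading comes with each control period).
- get_image(name): name is "side" or "top" or "wrist"; returns a dict with "color" (400x640x3 uint8, red, green, blue), "mtx" (3x3 intrinsics, pixels), "rvec" (rotation vector, rad) and "tvec" (3), from world to camera coordinates, as OpenCV has them; the wrist camera has in their place "hand_eye" (4x4, takes a point from camera to tool coordinates, whose origin is the TCP and whose axes are the tool frame's). Camera axes: x right, y down, z forward; pixel columns grow to the right and rows downward; lengths in mm; the calibration is good to about 2 mm. A picture is of the moment at which its call begins: read the wrist's pose just before it. There is no depth.
- sign_off(): hands the job in, once; it reports no verdict.
Trained networks look in a picture, given as the dict that the camera call returned (one of the last four; its "shot" number tells which), for a name from the list of things; names that differ only in an ending like _2 or _b are one class to them, and where a whole thing is asked for, a point or a joint stands for the part that bears it (a point fixed in the world has none). Each returns a list of dicts, best first, with "score" (0 to 1); they miss things now and then, are a little off and sometimes report something else, mostly with a low value. They report only what shows in the picture. A call takes as long as a camera call.
- masks_of(picture, query): "mask" (400x640 bool, what is visible of it) and "rect" ([left, top, right, bottom] in pixels, round what is visible of it).
The state is a dict: "time": time; "qpos": joint angles; "qvel": joint speeds; "effort": joint torques, N m; "tool_pos": TCP position; "tool_rot": TCP orientation; "contact_force": force on the tool from outside, world axes, zero at the start; "torque": the same for the moment, N m; "opening": finger opening in mm.
Only numpy, scipy, OpenCV 4.12 (cv2) and the standard library are available. Lean on these libraries where they do the work, as an engineer would, in place of code of your own. Each camera call takes 0.05 s, during which the arm holds its last target. There are 200 camera calls.

## Working session

There is one attempt and no reset: what is moved stays moved. The work goes in short steps, Python scripts to look and compute and a tool call to move; the robot and the scene stay as the last step left them, time stands still between calls to the robot, and variables do not carry over. Pictures are saved under pics/ and viewed, about 8 in all and at most 12, crops included, and the job is handed in when it is done.

Besides the shell and the picture viewer there is one more tool, called after "Request:" as name(argument=value, ...), one argument or row to a line, values as JSON. arm_command: Moves the arm, as the interface text tells. Its arguments: {"type":"object","properties":{"plan":{"type":"string"},"newtons":{"type":"number"}},"required":["plan"]}

```bash
mkdir -p pics
cat > h.py <<'E'
import numpy as np, cv2
from station import *
def save(n,im): cv2.imwrite(f'pics/{n}.png',im[...,::-1])
def ray(p,uv):
    R=cv2.Rodrigues(np.array(p['rvec'],float))[0];t=np.array(p['tvec'],float).ravel()
    d=R.T@np.linalg.inv(p['mtx'])@np.array([uv[0],uv[1],1.]);return -R.T@t,d
def atz(p,uv,z):
    o,d=ray(p,uv);return o+d*(z-o[2])/d[2]
def proj(p,X): return cv2.projectPoints(np.array(X,float).reshape(-1,3),np.array(p['rvec'],float),np.array(p['tvec'],float),np.array(p['mtx'],float),None)[0].reshape(-1,2)
E
python3 - <<'E'
from h import *
o=get_obs();print(o['tool_pos'],o['tool_rot'],o['opening'],o['time'])
t=get_image('top');s=get_image('side')
save('t',t['color']);save('s',s['color'])
for n,p in (('top',t),('side',s)):
    c,_=ray(p,(0,0));print(n,c)
    for q in ('pan','flap','flap_under','ridge','syrup','cup','bowl','nozzle'):
        for m in masks_of(p,q)[:2]:
            print(q,round(m['score'],2),np.round(m['rect']),m['mask'].sum())
E
```

```text
[158.66577839 526.37480232 230.58715184] [[-3.61897674e-04  2.88606981e-01  9.57447586e-01]
 [-1.26912096e-03  9.57446745e-01 -2.88607207e-01]
 [-9.99999129e-01 -1.31956308e-03  1.97794191e-05]] 85.16744294910937 0.0
top [ 337.84365615   11.90042269 1185.25636897]
pan 0.59 [308. 140. 400. 229.] 4650
flap 0.97 [350. 141. 394. 193.] 616
ridge 0.86 [349. 141. 396. 194.] 718
syrup 0.97 [145. 162. 180. 196.] 846
cup 0.96 [437. 154. 470. 187.] 841
bowl 0.71 [453. 230. 501. 272.] 1665
bowl 0.48 [287. 195. 304. 215.] 252
nozzle 0.55 [348. 143. 399. 193.] 679
nozzle 0.53 [337. 135. 347. 148.] 136
side [401.06023155 800.66559371 856.63362222]
pan 0.71 [286. 145. 345. 217.] 3063
flap_under 0.86 [288. 147. 333. 173.] 732
ridge 0.8 [291. 147. 333. 177.] 835
syrup 0.96 [253. 277. 279. 330.] 1083
cup 0.64 [312. 129. 330. 150.] 264
cup 0.16 [290. 148. 331. 171.] 759
bowl 0.66 [359. 131. 394. 159.] 635
nozzle 0.6 [273. 182. 280. 199.] 87
nozzle 0.39 [290. 148. 335. 173.] 815
```

Run:
```python
import cv2
t=cv2.imread('pics/t.png')[100:290,250:520];s=cv2.imread('pics/s.png')[100:260,220:420]
cv2.imwrite('pics/t2.png',cv2.resize(t,None,fx=2.9,fy=2.9,interpolation=2));cv2.imwrite('pics/s2.png',cv2.resize(s,None,fx=3.7,fy=3.7,interpolation=2))
```

```text
(no output)
```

View pics/t2.png

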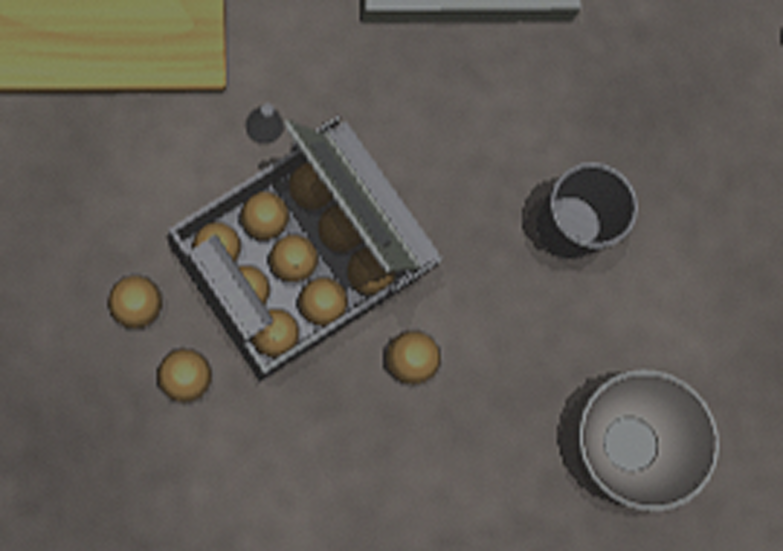

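View pics/s2.png

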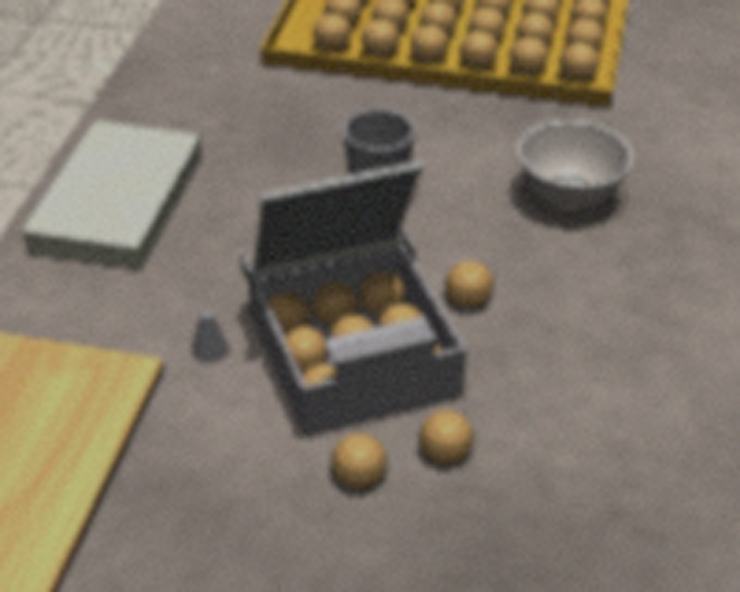

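The top view shows the pan with its lip to the lower left (crop corners about (172,237), (263,375), (440,262), (340,120)). The flap is raised near upright, and the side view shows the same. I'll fit the pan pose and hinge angle from these corners.

```bash
cat >> h.py <<'E'
def pw(P,X):
    c,s=np.cos(P[2]),np.sin(P[2]);X=np.atleast_2d(X)
    return np.c_[P[0]+c*X[:,0]-s*X[:,1],P[1]+s*X[:,0]+c*X[:,1],X[:,2]]
def fl(th,d,y,h=2.5,sl=0):  # flap point, pan frame
    return [75-1000*sl-d*np.cos(th)+h*np.sin(th),y,63.5+d*np.sin(th)+h*np.cos(th)]
E
python3 - <<'E'
from h import *
from scipy.optimize import least_squares
t=get_image('top');s=get_image('side')
ct=lambda u,v:((u+.5)/2.9-.5+250,(v+.5)/2.9-.5+100)
cs=lambda u,v:((u+.5)/3.7-.5+220,(v+.5)/3.7-.5+100)
print('lip corners',atz(t,ct(171,237),60),atz(t,ct(263,375),60),'hinge',atz(t,ct(440,262),65),atz(t,ct(340,120),65))
def pts(P):
    T=pw(P,[[-85,75,60],[-85,-75,60],[85,-75,68],[85,75,68],fl(P[3],130,72,0),fl(P[3],130,-72,0)])
    S=pw(P,[[-85,-75,60],[-85,75,60],[-85,-75,0],[-85,75,0],fl(P[3],130,72,0),fl(P[3],130,-72,0)])
    return np.r_[proj(t,T),proj(s,S)]
obs=np.array([ct(171,237),ct(263,375),ct(440,262),ct(340,120),ct(288,122),ct(392,272),cs(464,350),cs(303,388),cs(460,395),cs(303,432),cs(262,193),cs(420,167)])
a=atz(t,ct(171,237),60);b=atz(t,ct(263,375),60);c0=(a+b+atz(t,ct(440,262),65)+atz(t,ct(340,120),65))/4
d=c0-(a+b)/2
r=least_squares(lambda P:(pts(P)-obs).ravel(),[c0[0],c0[1],np.arctan2(d[1],d[0]),1.1],loss='soft_l1')
P=r.x;print(P,np.round(pts(P)-obs,1).tolist())
np.save('P.npy',P)
for n in('nozzle','bun0'):
    pass
print('lip',pw(P,[[-60,0,75]]),'press',pw(P,[fl(P[3],75,0)]),'edge',pw(P,[fl(P[3],130,0)]),'ridge flat',pw(P,[fl(0,86,0,9)]))
# overlay for both
for n,p,(x0,x1,y0,y1),k in(('ot',t,(290,420,120,250),4),('os',s,(270,370,130,230),5)):
    im=cv2.resize(p['color'],None,fx=k,fy=k,interpolation=2)
    def L(X): 
        q=(proj(p,pw(P,X))+.5)*k-.5; cv2.polylines(im,[np.round(q).astype(np.int32)],False,(255,0,0),1)
    L([[-85,-75,60],[-85,75,60],[85,75,60],[85,-75,60],[-85,-75,60]])
    L([[-60,-45,75],[-60,45,75],[-85,45,78],[-85,-45,78],[-60,-45,75]])
    L([fl(P[3],0,-72),fl(P[3],130,-72),fl(P[3],130,72),fl(P[3],0,72)]); L([fl(P[3],86,-50,9),fl(P[3],86,50,9)])
    save(n,im[y0*k:y1*k,x0*k:x1*k])
a=cv2.imread('pics/ot.png');b=cv2.imread('pics/os.png')[:,:]
h=min(a.shape[0],b.shape[0]);f=lambda i:cv2.resize(i,(400,400))
cv2.imwrite('pics/o.png',np.hstack([f(a),f(b)]))
E
```

```text
lip corners [614.62882304  23.08582861  60.        ] [492.89705777 -54.38614768  60.        ] hinge [ 588.97150163 -209.14574808   65.        ] [ 718.15988648 -126.82449416   65.        ]
[606.15190663 -90.82137315  -1.01776367   1.14867271] [[0.8, -4.1], [1.4, -1.9], [-2.4, 0.5], [-1.0, 1.0], [0.1, -0.7], [-0.6, -0.5], [0.8, -0.9], [-0.3, -0.6], [0.9, 0.1], [0.2, 0.7], [0.5, 0.7], [1.3, -0.9]]
lip [[574.63569229 -39.76524488  75.        ]] press [[ 630.60489528 -130.43510693  132.94081799]] edge [[ 618.76875919 -111.26061865  183.11297045]] ridge flat [[600.373934   -81.46108296  72.5       ]]
```

View pics/o.png

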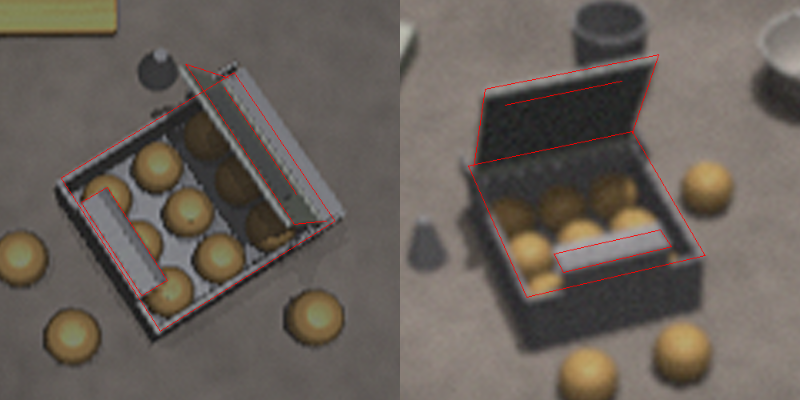

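The fit matches within about 1–2 px. Pan centre is about (606, -91), yaw -1.018, flap about 1.15 rad. I'm moving, gripper shut, to a point above the hinge side and turning so the fingers' 22 mm width lies along the pan's x.

Request:
arm_command(
  plan="-1 0.7 -1 0.1 -0.9;-1 0.7 -1 0.1 -0.9;-1 0.7 -1 0.1 -0.9;-1 0.7 -1 0.1 -0.9;-1 0.7 -1 0.1 -0.9",
  newtons=40,
)

```text
time: 1.62
tool_pos: [247.2, 399.1, 243.2]
tool_rot: [[-0.001, 0.684, 0.73], [-0.001, 0.73, -0.684], [-1.0, -0.001, -0.0]]
contact_force: [-0.1, 0.9, 0.6]
opening: 0.2
```

Request:
arm_command(
  plan="-1 0.7 -1 0.1 -0.9;-1 0.7 -1 0 -0.9;-1 0.7 -1 0 -0.9;-1 0.7 -1 0 0;-1 0.7 -1 0 0",
)

```text
time: 2.25
tool_pos: [337.2, 269.7, 246.7]
tool_rot: [[0.001, 0.859, 0.512], [0.001, 0.512, -0.859], [-1.0, 0.001, -0.0]]
contact_force: [0.3, 0.8, 0.4]
opening: 0.1
```

Request:
arm_command(
  plan="-1 0.7 -1 0 0;-1 0.7 -1 0 0;-1 0.7 -1 0 0;-1 0.7 -1 0 0;-1 0.7 -1 0 0",
)

```text
time: 2.88
tool_pos: [427.2, 140.2, 247.4]
tool_rot: [[0.003, 0.859, 0.512], [0.002, 0.512, -0.859], [-1.0, 0.004, -0.0]]
contact_force: [0.2, 1.2, -0.2]
opening: 0.3
```

Request:
arm_command(
  plan="-1 0.74 -1 0 0;-1 0.74 -1 0 0;-1 0.74 -1 0 0;-1 0.74 -1 0 0;-1 0.74 -1 0 0",
)

```text
time: 3.5
tool_pos: [522.4, 10.4, 247.9]
tool_rot: [[0.004, 0.859, 0.512], [0.003, 0.512, -0.859], [-1.0, 0.005, 0.0]]
contact_force: [0.2, 1.6, -0.2]
opening: -0.2
```

Request:
arm_command(
  plan="-1 0.74 -1 0 0;-1 0.74 -1 0 0;-1 0.74 -1 0 0;-1 0.7 -0.9 0 0.1;-1 0 0 0 0",
)

```text
time: 4.12
tool_pos: [598.2, -92.2, 247.0]
tool_rot: [[0.004, 0.855, 0.518], [0.003, 0.518, -0.855], [-1.0, 0.005, -0.0]]
contact_force: [0.0, 0.4, 0.2]
opening: 0.1
```

Run:
```python
from h import *
P=np.load('P.npy')
o=get_obs();w=get_image('wrist');print(o['tool_pos'],o['time'])
H=np.array(w['hand_eye'])
T=np.eye(4);T[:3,:3]=o['tool_rot'];T[:3,3]=o['tool_pos'];W=np.linalg.inv(T@H)
w['rvec']=cv2.Rodrigues(W[:3,:3])[0];w['tvec']=W[:3,3]
im=w['color'].copy()
def L(X): cv2.polylines(im,[np.round(proj(w,pw(P,X))).astype(np.int32)],False,(255,0,0),1)
L([[-85,-75,60],[-85,75,60],[85,75,60],[85,-75,60],[-85,-75,60]])
L([[-60,-45,75],[-60,45,75],[-85,45,78],[-85,-45,78],[-60,-45,75]])
L([fl(P[3],0,-72),fl(P[3],130,-72),fl(P[3],130,72),fl(P[3],0,72)]); L([fl(P[3],86,-50,9),fl(P[3],86,50,9)])
save('w1',im)
c,s=np.cos(P[2]),np.sin(P[2]);d=np.array(o['tool_pos'])[:2]-P[:2];print('TCP in pan',d@[c,s],d@[-s,c])
```

```text
[598.23771106 -92.23811083 246.95936209] 4.125
TCP in pan -2.951539049919057 -7.478639879818111
```

View pics/w1.png

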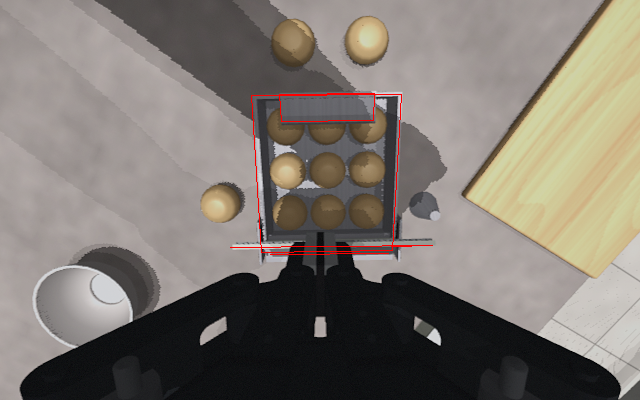

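The wrist view confirms the fit: the lip nose (row ~123), walls and flap edge (row ~244) all agree with the overlay to about 2 mm. Next I move behind the flap and descend.

Request:
arm_command(
  plan="-1 0.72 -0.98 0 0.1;-1 0.72 -0.98 0 0;-1 0.66 -0.9 0 0;-1 0 0 -0.9 0;-1 0 0 -1 0",
)

```text
time: 4.8
tool_pos: [651.0, -160.7, 202.8]
tool_rot: [[0.009, 0.848, 0.53], [0.003, 0.53, -0.848], [-1.0, 0.009, 0.002]]
contact_force: [-0.3, 0.0, -0.6]
opening: -0.1
```

Request:
arm_command(
  plan="-1 0 0 -1 0;-1 0 0 -0.8 0;-1 0 0 -0.4 0;-1 0 0 0 0",
)

```text
time: 5.3
tool_pos: [649.0, -156.9, 145.9]
tool_rot: [[0.007, 0.847, 0.532], [0.004, 0.532, -0.847], [-1.0, 0.008, 0.001]]
contact_force: [-0.1, -0.6, -0.2]
opening: -0.2
```

```bash
cat > st.py <<'E'
from h import *
P=np.load('P.npy');o=get_obs();c,s=np.cos(P[2]),np.sin(P[2]);d=np.array(o['tool_pos'])[:2]-P[:2]
f=np.array(o['contact_force'])
print('t',round(o['time'],2),'TCP pan',np.round([d@[c,s],d@[-s,c],o['tool_pos'][2]],1),'F pan',np.round([f[:2]@[c,s],f[:2]@[-s,c],f[2]],2))
E
python3 st.py
```

```text
t 5.3 TCP pan [ 78.8   1.8 145.9] F pan [ 0.44 -0.34 -0.23]
```

Request:
arm_command(
  plan="-1 0 0 -0.84 0;-1 -0.42 0.68 0 0;-1 -0.14 0.22 -0.12 0;-1 -0.1 0.17 -0.14 0;-1 0 0 0 0",
)

```text
time: 5.92
tool_pos: [633.9, -129.5, 122.6]
tool_rot: [[0.014, 0.846, 0.533], [0.002, 0.533, -0.846], [-1.0, 0.013, 0.006]]
contact_force: [0.3, -1.0, -0.6]
opening: -0.2
```

```bash
python3 st.py
```

```text
t 5.92 TCP pan [ 47.5   3.3 122.6] F pan [ 0.98 -0.3  -0.55]
```

Request:
arm_command(
  plan="-1 -0.18 0.29 -0.29 0;-1 -0.2 0.32 -0.41 0;-1 -0.15 0.24 -0.48 0;-1 -0.08 0.13 -0.4 0;-1 0 0 0 0",
)

```text
time: 6.55
tool_pos: [617.7, -103.5, 80.0]
tool_rot: [[0.014, 0.846, 0.532], [0.002, 0.532, -0.846], [-1.0, 0.013, 0.006]]
contact_force: [0.2, -0.0, 0.3]
opening: -0.2
```

```bash
python3 st.py
python3 - <<'E'
from h import *
s=get_image('side');save('s3',cv2.resize(s['color'][120:250,250:400],None,fx=5,fy=4.6,interpolation=2)[:, :750])
E
```

```text
t 6.55 TCP pan [16.8  3.1 80. ] F pan [0.13 0.13 0.31]
```

View pics/s3.png

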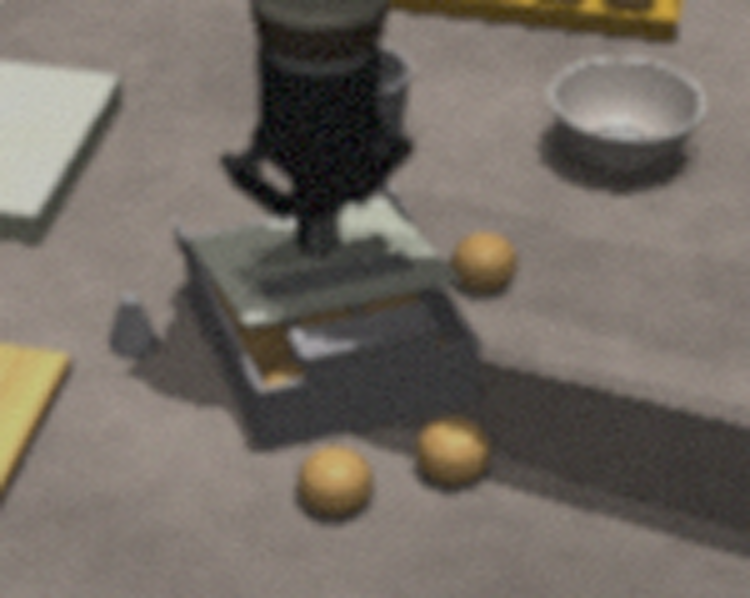

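The flap is about 0.2 rad from flat, and the finger presses its outer face behind the ridge. Before it passes the lip I'll check the slide with the wrist camera.

```bash
cat > wr.py <<'E'
from h import *
import sys
P=np.load('P.npy');th=float(sys.argv[2]);sl=float(sys.argv[3])
o=get_obs();w=get_image('wrist')
T=np.eye(4);T[:3,:3]=o['tool_rot'];T[:3,3]=o['tool_pos'];W=np.linalg.inv(T@np.array(w['hand_eye']))
w['rvec']=cv2.Rodrigues(W[:3,:3])[0];w['tvec']=W[:3,3]
k=3;im=cv2.resize(w['color'],None,fx=k,fy=k,interpolation=2)
def L(X,c): cv2.polylines(im,[np.round((proj(w,pw(P,X))+.5)*k-.5).astype(np.int32)],False,c,1)
L([[-60,-45,75],[-60,45,75],[-85,45,78],[-85,-45,78],[-60,-45,75]],(255,0,0))
L([fl(th,0,-72,2.5,sl),fl(th,130,-72,2.5,sl),fl(th,130,72,2.5,sl),fl(th,0,72,2.5,sl)],(0,200,0));L([fl(th,86,-50,9,sl),fl(th,86,50,9,sl)],(0,0,255))
q=proj(w,pw(P,[[-85,-75,60],[-85,75,60],[20,-75,66],[20,75,66]]));lo=np.maximum(q.min(0)-5,0)*k;hi=(q.max(0)+5)*k
im=im[int(lo[1]):int(hi[1]),int(lo[0]):int(hi[0])];f=min(1,800/im.shape[1],600/im.shape[0])
save(sys.argv[1],cv2.resize(im,None,fx=f,fy=f,interpolation=3));print(f,lo,hi)
E
python3 wr.py w2 0.2 0
```

```text
0.8105369807497467 [449.05330138  69.85863206] [1436.43123168  742.19335668]
```

View pics/w2.png

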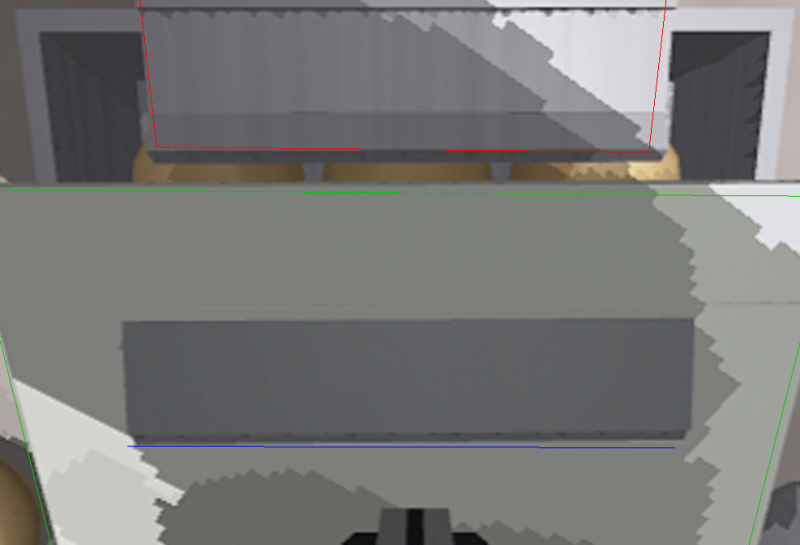

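The edge (row 184) is still about 4 mm short of the lip nose (row 160), so the slide is about 1–2 mm, within the 4 mm limit. I'll press straight down.

Request:
arm_command(
  plan="-1 0 0 -0.25 0;-1 0 0 -0.2 0;-1 0 0 -0.1 0;-1 0 0 0 0",
)

```text
time: 7.15
tool_pos: [618.6, -104.0, 67.1]
tool_rot: [[0.016, 0.847, 0.532], [0.002, 0.532, -0.847], [-1.0, 0.015, 0.006]]
contact_force: [0.2, 1.2, 1.1]
opening: -0.4
```

```bash
python3 st.py
```

```text
t 7.15 TCP pan [17.7  3.7 67.1] F pan [-0.87  0.8   1.14]
```

Request:
arm_command(
  plan="-1 0 0 -0.08 0;-1 0 0 -0.08 0;-1 0 0 0 0",
)

```text
time: 7.52
tool_pos: [618.9, -103.9, 66.0]
tool_rot: [[0.018, 0.847, 0.532], [0.002, 0.532, -0.847], [-1.0, 0.016, 0.008]]
contact_force: [-2.3, 0.2, 3.2]
opening: -0.3
```

```bash
python3 st.py
```

```text
t 7.53 TCP pan [17.9  4.  66. ] F pan [-1.4  -1.87  3.16]
```

Request:
arm_command(
  plan="-1 -0.13 0.2 -0.07 0;-1 -0.13 0.2 -0.07 0;-1 -0.13 0.2 -0.07 0;-1 0 0 -0.05 0",
)

```text
time: 8.02
tool_pos: [611.7, -91.8, 65.4]
tool_rot: [[0.028, 0.848, 0.53], [-0.005, 0.53, -0.848], [-1.0, 0.021, 0.019]]
contact_force: [-5.3, -0.3, 9.2]
opening: 0.3
```

```bash
python3 st.py
```

```text
t 8.03 TCP pan [ 3.7  4.2 65.4] F pan [-2.53 -4.62  9.18]
```

Request:
arm_command(
  plan="-1 -0.13 0.21 0 0;-1 -0.13 0.21 0 0;-1 -0.13 0.21 -0.02 0;-1 0 0 0 0",
)

```text
time: 8.52
tool_pos: [602.2, -76.0, 65.8]
tool_rot: [[0.031, 0.848, 0.529], [-0.007, 0.53, -0.848], [-1.0, 0.022, 0.022]]
contact_force: [-0.8, 0.8, 3.8]
opening: -0.2
```

```bash
python3 st.py
```

```text
t 8.53 TCP pan [-14.7   4.4  65.8] F pan [-1.12 -0.23  3.81]
```

Request:
arm_command(
  plan="-1 -0.1 0.16 -0.04 0;-1 -0.1 0.16 -0.03 0;-1 0 0 0 0",
)

```text
time: 8.9
tool_pos: [599.8, -71.4, 66.0]
tool_rot: [[0.038, 0.849, 0.527], [-0.015, 0.527, -0.85], [-0.999, 0.024, 0.033]]
contact_force: [-0.7, -0.6, 2.4]
opening: -0.1
```

```bash
python3 st.py; python3 wr.py w3 0 0.018
```

```text
t 8.9 TCP pan [-19.9   4.8  66. ] F pan [ 0.14 -0.87  2.43]
0.7774538386783285 [410.86295559 318.56733362] [1439.37705092  972.26338267]
```

View pics/w3.png

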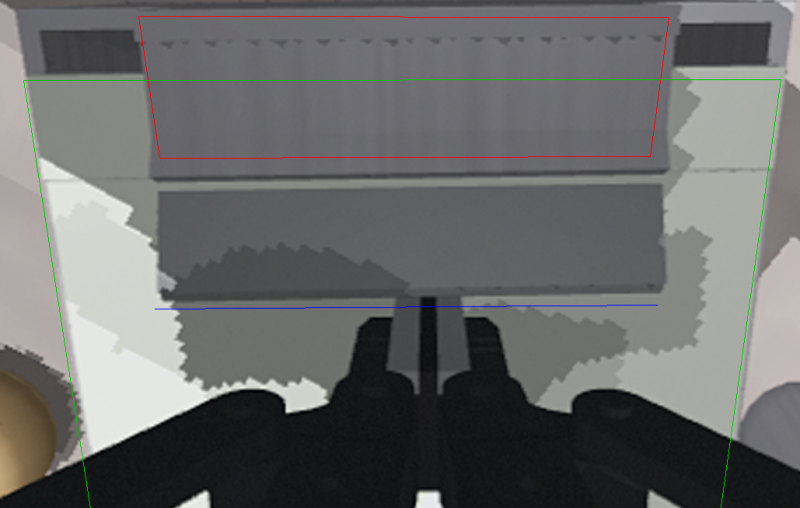

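The free edge is under the lip and the ridge sits where a full slide would put it. One firmer push will confirm the hard stop.

Request:
arm_command(
  plan="-1 -0.13 0.2 -0.03 0;-1 -0.13 0.2 -0.03 0;-1 -0.1 0.16 0 0",
)

```text
time: 9.32
tool_pos: [599.6, -70.9, 67.7]
tool_rot: [[0.057, 0.854, 0.516], [-0.043, 0.519, -0.854], [-0.997, 0.026, 0.066]]
contact_force: [11.4, -21.6, -1.9]
opening: -0.2
```

```bash
python3 st.py; python3 wr.py w4 0 0.018
```

```text
t 9.32 TCP pan [-20.4   4.8  67.7] F pan [24.35 -1.66 -1.88]
0.7759456838021338 [405.04652949 316.98412671] [1436.112632    967.48646867]
```

View pics/w4.png

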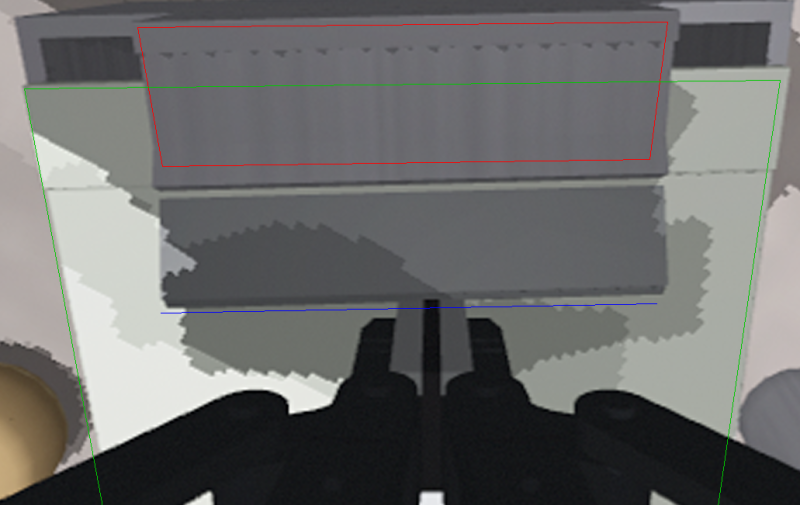

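24 N with no further motion means the hard stop is reached. I'll relieve the pressure and lift straight away.

Request:
arm_command(
  plan="-1 0.05 -0.08 0.04 0;-1 0.02 -0.04 0.15 0;-1 0 0 0.5 0;-1 0 0 1 0;-1 0 0 1 0",
)

```text
time: 10.0
tool_pos: [598.7, -72.4, 134.5]
tool_rot: [[0.05, 0.854, 0.517], [-0.041, 0.519, -0.854], [-0.998, 0.021, 0.061]]
contact_force: [-1.2, 0.4, 0.1]
opening: 0.3
```

Request:
arm_command(
  plan="-1 0 0 1 0;-1 0 0 1 0;-1 0 0 1 0;-1 0 0 0 0;-1 0 0 0 0",
)

```text
time: 10.62
tool_pos: [598.0, -69.9, 215.6]
tool_rot: [[0.051, 0.853, 0.52], [-0.039, 0.522, -0.852], [-0.998, 0.023, 0.06]]
contact_force: [-0.0, -0.6, -1.3]
opening: 0.3
```

```bash
python3 st.py; python3 wr.py w5 0.07 0.018;  python3 - <<'E'
from h import *
s=get_image('side');a=cv2.resize(s['color'][130:230,260:380],(480,400),interpolation=2)
b=cv2.imread('pics/w5.png')[...,::-1];f=min(800/b.shape[1],600/b.shape[0]);b=cv2.resize(b,(320,int(320*b.shape[0]/b.shape[1])));c=np.zeros((400,320,3),np.uint8);c[:min(400,b.shape[0])]=b[:400]
save('f',np.hstack([a,c]))
E
```

```text
t 10.62 TCP pan [-22.1   4.1 215.6] F pan [ 0.47 -0.35 -1.25]
1 [668.1622165  295.95189039] [1198.40654951  663.25939065]
```

View pics/f.png

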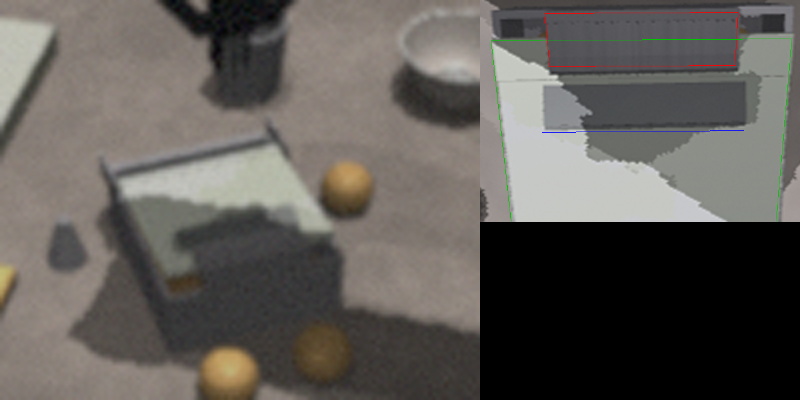

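The flap stays down after release: its edge is under the lip and matches the full-slide overlay, and the neighbouring buns and nozzle are in place. I'm handing in.

```bash
python3 -c "from station import sign_off;print(sign_off())"
```

```text
the job is handed in; nothing more can be done
None
```

The pan is closed and the lip is holding the flap shut; I handed the job in at about 10.7 s of the 38 s allowed. With the fingers shut, I pushed only on the flap's outer face. I folded it flat, then pushed it by its ridge under the lip to the hard stop and lifted the fingers straight off.

**Last checks:**
- **Hard stop:** the final push reached about 24 N with no further motion. During it the fingertips rose about 1.7 mm, and the tool stayed tilted about 0.06 rad.
- **After release:** the wrist and side pictures show the free edge under the lip and the ridge where a full slide would put it. The fingers are clear at a height of 216 mm, with about 1 N of residual force reading.
- **Neighbours:** the buns and the nozzle beside the pan look unmoved by eye. I did not measure them.
- **Disagreement:** the ridge sat about 3 mm nearer the lip than my fitted pan pose predicted. It was already 2.6 mm ahead before the push, so I take it as fit error plus perhaps 1–2 mm of slide during folding, under the 4 mm limit.

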